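Put the dried biscuit stamps away in their slotted rack

TASK

Slide the jaw of the drying clamp fully open, take out every biscuit stamp that is in it, and slide each one upright into the wooden rack, disc under the roof and handle through the slot (two to a lane), until no disc sticks out of the rack's mouth. When the clamp is empty, slide its jaw fully shut again, and leave the other things on the cabinet where they stand.

Things in the scene. Friction and masses are not known exactly. Their poses are not given: they have to be found in the camera images.
- clamp: aluminium drying clamp, fixed, 256 x 176 mm. Origin: centre of its underside; x runs from the jaw end to the fence, y to the left, z up. Tray floor 6 mm above the cabinet top. Side walls at y = +-83 to 88 mm, 20 mm high; a 6 mm wide rib along y = 0, 16 mm high, leaves two lanes with centre lines y = +-43 mm. Stamps stand in a near row (x about -3.5 mm) and a far row (x about +74.5 mm)
- fence_lip (a point): middle of the edge of the lip on the clamp's fixed fence, 25 mm above the cabinet top, at clamp x = +102 mm; axes as the clamp. The lip is 22 to 28 mm above the cabinet top and overhangs the tray by 12 mm from the fence's face (clamp x = +114 mm), so stamps of the far row must be drawn about 20 mm towards the jaw before they can be lifted
- jaw (a joint): opening of the clamp's sliding jaw, m: 0 = shut, 0.055 = fully open. It slides along the clamp's -x against about 3 N of friction and stays where left. Shut, its face is at clamp x = -44 mm; its lip (22 to 28 mm high) reaches 12 mm further over the near row, to clamp x = -32 mm minus the opening
- jaw_grip (a point): centre of the upright black grip on the jaw, 58 mm above the cabinet top; moves with the jaw. The grip is 20 mm thick along the clamp's x, 50 mm long along its y, its foot 29 mm and its top 79 mm above the cabinet top; axes as the clamp
- rack_mouth (a point): middle of the mouth of the pale wooden rack (fixed, 180 mm deep, 200 mm wide), at cabinet-top height; x points into the rack, y to the left, z up. Two lanes 88 mm wide, centre lines at y = +-48 mm, an 8 mm wall between; no floor: stamps slide on the cabinet top. Inner back face at x = +172 mm, so each lane holds two stamps one behind the other
- rack_roof (a point): middle of the rack's roof edge above the mouth, on the roof's top face, 30 mm above the cabinet top; axes as rack_mouth. The roof is 8 mm thick (underside at 22 mm) and has a 30 mm wide slot along each lane's centre line, open at the mouth: the disc runs below the roof, the neck in the slot, the handle above
- stamp0_mid (a point): biscuit stamp (absent in some starts): steel disc 76 mm across and 12 mm thick, round wooden neck 16 mm across from 12 to 44 mm, wooden knob handle 34 mm across from 44 to 84 mm (widest at 56 to 70 mm) above its underside. The point is on its axis 42 mm above the underside, z up along the handle; weighs about 0.18 kg
- stamp1_mid (a point): biscuit stamp (absent in some starts): steel disc 76 mm across and 12 mm thick, round wooden neck 16 mm across from 12 to 44 mm, wooden knob handle 34 mm across from 44 to 84 mm (widest at 56 to 70 mm) above its underside. The point is on its axis 42 mm above the underside, z up along the handle; weighs about 0.18 kg
- stamp2_mid (a point): biscuit stamp (absent in some starts): steel disc 76 mm across and 12 mm thick, round wooden neck 16 mm across from 12 to 44 mm, wooden knob handle 34 mm across from 44 to 84 mm (widest at 56 to 70 mm) above its underside. The point is on its axis 42 mm above the underside, z up along the handle; weighs about 0.18 kg
- stamp3_mid (a point): biscuit stamp (absent in some starts): steel disc 76 mm across and 12 mm thick, round wooden neck 16 mm across from 12 to 44 mm, wooden knob handle 34 mm across from 44 to 84 mm (widest at 56 to 70 mm) above its underside. The point is on its axis 42 mm above the underside, z up along the handle; weighs about 0.18 kg
- potlid: white teapot lid with a knob, 105 mm across, 44 mm high, lying loose on the cabinet top near its front edge; not part of the job. Origin: centre of its underside
- pepper: pepper jar, 44 mm across, 105 mm high, loose at the back between clamp and rack; not part of the job. Origin: centre of its underside
- shaker: glass shaker, 44 mm across, 90 mm high, loose between clamp and rack; not part of the job. Origin: centre of its underside
- striped_mug: striped mug, 115 mm over the handle, 100 mm high, loose at the front left; not part of the job. Origin: centre of its underside

How it is judged:
On the way:
1. the clamp's jaw has been slid open (by at least 50 mm of its 55 mm) (value of joint jaw above 0.05 m), for 0.2 s.
At the end, for the whole second after the job is handed in: Every stamp present stands upright (within 0.12 rad) and at rest on the cabinet top inside the rack under its roof, its axis at least 36 mm behind the mouth (so the 76 mm disc sticks out by no more than 2 mm), and the clamp's jaw is shut to within 5 mm (value of joint jaw below 0.005 m and x of stamp0_mid in the frame of rack_mouth between 0.036 and 0.145 m and y of stamp0_mid in the frame of rack_mouth between -0.07 and 0.07 m and z of each of stamp0_mid, stamp1_mid, stamp2_mid, stamp3_mid in the frame of rack_mouth below 0.05 m and angle between each of stamp0_mid, stamp1_mid, stamp2_mid, stamp3_mid's own z axis and vertical below 0.12 rad and linear speed of each of stamp0, stamp1, stamp2, stamp3 below 0.02 m/s and x of stamp1_mid in the frame of rack_mouth between 0.036 and 0.145 m and y of stamp1_mid in the frame of rack_mouth between -0.07 and 0.07 m and x of stamp2_mid in the frame of rack_mouth between 0.036 and 0.145 m and y of stamp2_mid in the frame of rack_mouth between -0.07 and 0.07 m and x of stamp3_mid in the frame of rack_mouth between 0.036 and 0.145 m and y of stamp3_mid in the frame of rack_mouth between -0.07 and 0.07 m); the robot touches nothing.
It fails at once if the teapot lid, pepper jar, shaker or striped mug is moved by more than 30 mm (distance of any of pepper, shaker, potlid, striped_mug from where it was at the start of the episode above 0.03 m).
Of stamp0, stamp1, stamp2, stamp3 only 2 to 4 are there at a start; the rules pass over those that are not, and their reading is None.
At some moment in a run one of stamp0, stamp1, stamp2, stamp3 may be knocked a few centimetres aside while the robot is not near it.
Once in a run the grip may slacken for a moment while it holds something.
It also fails if it takes over 210 s, if anything falls off the work surface, if the arm or the gripper's body presses on something with over 40 N, if the wrist force passes 120 N, or if a joint passes its speed limit or range.

ROBOT

A 6-joint arm with a two-finger parallel gripper is mounted at the origin on a cart in front of the work surface, level with it; the furniture and walls round the work are solid. World frame = base frame: x ahead of the robot, y to its left, z up, the work surface at z = 0. Lengths are in m, angles in rad, forces in N, time in s.
With the tool pointing down it reaches from about 0.425 to 0.925 m from the base axis. Payload 12.5 kg.
Tool frame: the origin (TCP) lies at the very end of the fingers, on their centre line; the grasp point (between the pads) lies 19 mm behind it; z points along the fingers, x is the direction in which the jaws open and shut, and the axes are right-handed (so a half turn about z gives the same grasp; the last joint's range is limited). The gripper opens to 85 mm and grips with 20 to 120 N. Pads are 22 mm wide; open, the fingers measure 114 mm over their backs; the gripper's body (76 mm by 85 mm) begins 54 mm behind the grasp point. The pads swing forward as they close: fully open they stand 13 mm farther back than shut.
Start: joints at [-1.301, 0.491, 1.559, -0, 1.092, -0.106], TCP at [0.229, -0.581, 0.231] pointing down, gripper open.
Joint ranges: [-3.1, 3.1], [-0.84, 2.19], [0.05, 2.79], [-1.13, 4.28], [0.06, 2.93], [-2.69, 2.69]. Speed limits (rad/s): [2.22, 2.22, 2.79, 3.14, 3.14, 3.14].

INTERFACE

Orientations are given as a rotation vector (axis times angle).
In Python, from rig import * gives the robot as it stands. The module is installed in compiled form; this text tells all that it offers. Calls block until the motion is done:
- reach(position, orientation): joint-space move of the TCP to a pose.
- servo_line(position, rot=None, velocity=0.15, guard=None): straight line of the TCP; rot=None keeps the orientation; velocity is the mean speed in m/s. With guard (N) it stops when the force on the tool has changed by that much, and returns True; else False.
- set_joints(angles): joint-space move.
- grip(opening): finger opening in m; the grip force is fixed at half the most; returns when the fingers have stopped.
- dwell(seconds).
- solve_ik(position, orientation): joint angles nearest the present ones, or None.
- grab_frame(name): name is "scene" or "top" or "wrist"; returns the picture (400x640x3 uint8, red, green, blue); there is no depth.
- camera_params(name): a dict with "intrinsics" (3x3 intrinsics, pixels), "distortion" ([k1, k2, p1, p2, k3] as OpenCV has them; the pictures are not rectified), "camera_from_world" (4x4, takes a point from world to camera coordinates). Camera axes: x right, y down, z forward; pixel columns grow to the right and rows downward; lengths in m; the calibration is good to about 2 mm. A picture is of the moment at which its call begins: read the wrist's pose just before it. camera_params takes no time and is no camera call; for the wrist camera it gives the pose at the moment of the call.
A pose or a line that the arm cannot do raises PlanningError and nothing moves.
- close_job(): hands the job in, once; it reports no verdict.
Readings, each from a call of its own:
- current_t(): time.
- current_joint_positions(): joint angles.
- current_qd(): joint speeds.
- current_tau(): joint torques, N m.
- current_eef_pos(): TCP position.
- current_orientation(): TCP orientation.
- current_ft_force(): force on the tool from outside, world axes, zero at the start.
- current_moment(): the same for the moment, N m.
- current_finger_gap(): finger opening in m.
Only numpy, scipy, OpenCV 4.12 (cv2) and the standard library are available. Lean on these libraries where they do the work, as an engineer would, in place of code of your own. Each camera call takes 0.05 s, during which the arm holds its last target. There are 200 camera calls.

## Working session

There is one attempt and no reset: what is moved stays moved. The work goes in short steps, each a Python script; the robot and the scene stay as the last script left them, time stands still between calls to the robot, and variables do not carry over. Pictures are saved under pics/ and viewed, about 12 in all and at most 16, crops included, and the job is handed in when it is done.

```bash
mkdir -p pics; python3 - <<'E'
from rig import *
import cv2, numpy as np
print(current_t(),current_eef_pos(),current_orientation(),current_finger_gap())
for n in ("scene","top"):
    im=grab_frame(n); cv2.imwrite(f"pics/{n}0.png",im[:,:,::-1])
    p=camera_params(n); print(n,p)
print(camera_params("wrist"))
E
```

```text
0.0 [ 0.22935499 -0.58116595  0.23071535] [-2.59668905e+00  1.76698470e+00  1.33930813e-03] 0.0855506812973546
scene {'intrinsics': array([[517.93659942,   0.        , 317.76234907],
       [  0.        , 517.93659942, 200.27508435],
       [  0.        ,   0.        ,   1.        ]]), 'distortion': array([-0.15828553,  0.        ,  0.        ,  0.        ,  0.        ]), 'camera_from_world': array([[-0.71783692, -0.69619963,  0.00402791,  0.42899087],
       [-0.47924895,  0.48993049, -0.72820914,  0.2931629 ],
       [ 0.50500554, -0.52466578, -0.68534314,  1.22902352],
       [ 0.        ,  0.        ,  0.        ,  1.        ]])}
top {'intrinsics': array([[422.64698916,   0.        , 319.46206946],
       [  0.        , 422.64698916, 198.95042733],
       [  0.        ,   0.        ,   1.        ]]), 'distortion': array([-0.02368388,  0.        ,  0.        ,  0.        ,  0.        ]), 'camera_from_world': array([[-0.023504  , -0.99944895,  0.02343838,  0.05786906],
       [-0.99491996,  0.02108905, -0.09843534,  0.54082228],
       [ 0.0978868 , -0.02563294, -0.99486739,  1.17248923],
       [ 0.        ,  0.        ,  0.        ,  1.        ]])}
{'intrinsics': array([[295.05078138,   0.        , 324.60925812],
       [  0.        , 295.05078138, 197.08180318],
       [  0.        ,   0.        ,   1.        ]]), 'distortion': array([-0.03353243,  0.        ,  0.        ,  0.        ,  0.        ]), 'camera_from_world': array([[ 0.36673609, -0.93032435, -0.00111664, -0.62430109],
       [-0.88207769, -0.34809815,  0.31743759, -0.04108729],
       [-0.29570861, -0.11543086, -0.94827851,  0.38111142],
       [ 0.        ,  0.        ,  0.        ,  1.        ]])}
```

View pics/top0.png

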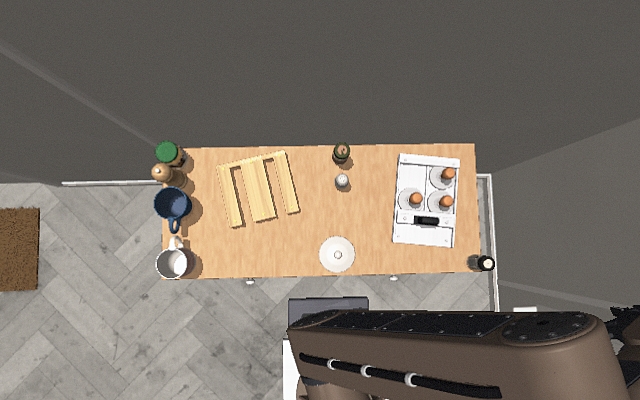

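View pics/scene0.png

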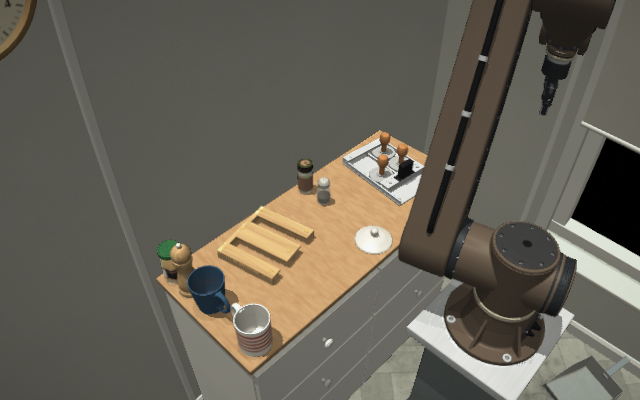

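The top view shows three stamps: handles at about (447,174), (415,199) and (446,201). The jaw grip is at (427,220), and the rack at (258,190) has its mouth towards the robot. Next I'll get coarse positions and then take wrist close-ups.

```bash
cat > h.py <<'E'
from rig import *
import cv2, numpy as np
from scipy.spatial.transform import Rotation as R
def ray(px,z,p):
    "pixels -> world points on plane height z"
    px=np.asarray(px,float).reshape(-1,1,2)
    u=cv2.undistortPoints(px,p["intrinsics"],p["distortion"]).reshape(-1,2)
    T=p["camera_from_world"]; C=-T[:3,:3].T@T[:3,3]
    d=np.c_[u,np.ones(len(u))]@T[:3,:3]
    return C+d*((z-C[2])/d[:,2])[:,None]
def proj(P,p):
    T=p["camera_from_world"]
    return cv2.projectPoints(np.asarray(P,float).reshape(-1,1,3),cv2.Rodrigues(T[:3,:3])[0],T[:3,3],p["intrinsics"],p["distortion"])[0].reshape(-1,2)
def down(a):
    "tool pointing down, jaw-opening axis x at world yaw a"
    M=np.c_[[np.cos(a),np.sin(a),0],[np.sin(a),-np.cos(a),0],[0,0,-1]]
    return R.from_matrix(M).as_rotvec()
def snap(cam,name,box=None,s=1):
    p=camera_params(cam); im=grab_frame(cam)[:,:,::-1].copy()
    np.savez(f"pics/{name}.npz",**{k:np.array(v) for k,v in p.items()}); cv2.imwrite(f"pics/{name}_raw.png",im)
    return im,p
E
python3 - <<'E'
from h import *
np.set_printoptions(precision=4,suppress=True)
p=camera_params("top")
print("handles",ray([(447,174),(415,199),(446,201)],0.084,p))
print("grip",ray([(427,220)],0.079,p))
print("clamp corners",ray([(402,155),(460,159),(453,246),(394,242)],0.02,p))
print("rack corners FL FR NR NL",ray([(217,165),(287,152),(299,212),(232,228)],0.03,p))
print("lid,shaker,pepper,blackjar",ray([(337,254)],0.02,p),ray([(342,180)],0.09,p),ray([(341,150)],0.1,p),ray([(485,263)],0.08,p))
print("wrist rel",R.from_rotvec(current_orientation()).as_matrix(), )
T=camera_params("wrist")["camera_from_world"];C=-T[:3,:3].T@T[:3,3]
print("cam in tool",R.from_rotvec(current_orientation()).inv().apply(C-current_eef_pos()))
for a in (0,np.pi/2,np.pi,-np.pi/2):
  for q in ([.6,-.3,.3],[.6,.2,.3]): print(a,q,solve_ik(q,down(a)))
E
```

```text
handles [[ 0.5975 -0.3038  0.084 ]
 [ 0.5306 -0.2122  0.084 ]
 [ 0.5234 -0.297   0.084 ]]
grip [[ 0.4731 -0.2437  0.079 ]]
clamp corners [[ 0.6654 -0.1965  0.02  ]
 [ 0.6506 -0.3659  0.02  ]
 [ 0.3999 -0.3315  0.02  ]
 [ 0.4154 -0.1629  0.02  ]]
rack corners FL FR NR NL [[0.6445 0.3343 0.03  ]
 [0.6781 0.1353 0.03  ]
 [0.5059 0.1043 0.03  ]
 [0.4652 0.2924 0.03  ]]
lid,shaker,pepper,blackjar [[ 0.3857 -0.0001  0.02  ]] [[ 0.5858 -0.0146  0.09  ]] [[ 0.666  -0.0135  0.1   ]] [[ 0.3533 -0.3962  0.08  ]]
wrist rel [[ 0.367  -0.9302 -0.0003]
 [-0.9302 -0.367   0.0009]
 [-0.001  -0.0001 -1.    ]]
cam in tool [-0.0002 -0.0818 -0.143 ]
0 [0.6, -0.3, 0.3] [-0.562   0.506   1.3442 -0.      1.2914 -0.562 ]
0 [0.6, 0.2, 0.3] [ 0.2174  0.4454  1.4476 -0.      1.2486  0.2174]
1.5707963267948966 [0.6, -0.3, 0.3] [-0.562   0.506   1.3442 -0.      1.2914 -2.1328]
1.5707963267948966 [0.6, 0.2, 0.3] [ 0.2174  0.4454  1.4476 -0.      1.2486 -1.3534]
3.141592653589793 [0.6, -0.3, 0.3] [-0.562   0.506   1.3442  0.      1.2914  2.5795]
3.141592653589793 [0.6, 0.2, 0.3] None
-1.5707963267948966 [0.6, -0.3, 0.3] [-0.562   0.506   1.3442 -0.      1.2914  1.0088]
-1.5707963267948966 [0.6, 0.2, 0.3] [ 0.2174  0.4454  1.4476 -0.      1.2486  1.7882]
```

```bash
python3 - <<'E'
from h import *
# clamp view
reach([0.50,-0.26,0.27],down(-np.pi/2-0.135)); dwell(.2); im1,_=snap("wrist","w_clamp")
reach([0.50,-0.1,0.27],down(-np.pi/2)); reach([0.53,0.215,0.27],down(-np.pi/2+0.2)); dwell(.2); im2,_=snap("wrist","w_rack")
cv2.imwrite("pics/both.png",np.vstack([im1,im2])[:, :][:,:]) 
cv2.imwrite("pics/w1.png",im1); cv2.imwrite("pics/w2.png",im2); print(current_t())
E
```

```text
4.05
```

View pics/w1.png

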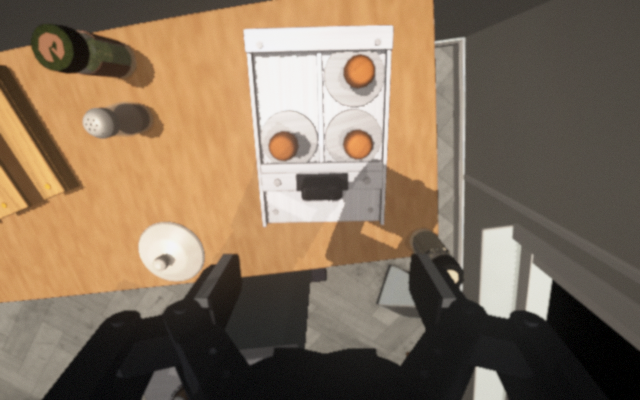

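View pics/w2.png

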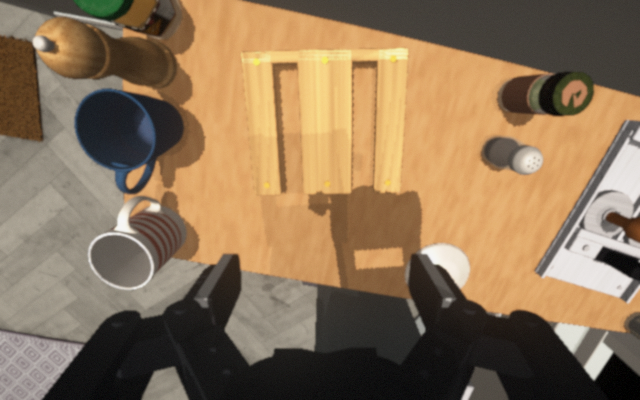

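The clamp view shows handles at (359,71), (283,146) and (358,144), and the black grip at (323,186). The rack view shows the roof's mouth edge from (259,194) to (400,192), with two slots open at the mouth. Next I'll measure these by mask.

```bash
cat >> h.py <<'E'
def load(name):
    return cv2.imread(f"pics/{name}_raw.png"),dict(np.load(f"pics/{name}.npz"))
def knobs(im,p,z=0.069,amin=60):
    "orange knobs -> world positions of the axis at widest height z"
    h=cv2.cvtColor(im,cv2.COLOR_BGR2HSV)
    m=cv2.inRange(h,(4,165,90),(14,255,255)); m=cv2.morphologyEx(m,cv2.MORPH_OPEN,np.ones((3,3)))
    out=[]
    for c in cv2.findContours(m,cv2.RETR_EXTERNAL,cv2.CHAIN_APPROX_NONE)[0]:
        if cv2.contourArea(c)>amin:
            (x,y),r=cv2.minEnclosingCircle(c); w=ray([(x,y)],z,p)[0]; e=ray([(x+r,y)],z,p)[0]
            out.append((w,np.linalg.norm(e-w),(x,y),cv2.contourArea(c)))
    return out
E
python3 - <<'E'
from h import *
np.set_printoptions(precision=4,suppress=True)
for n in ("w_clamp",):
    im,p=load(n)
    for k in knobs(im,p): print(n,k)
im=cv2.imread("pics/top0.png"); 
for k in knobs(im,camera_params("top"),amin=20): print("top",k)
# grip (black blob) in w_clamp
im,p=load("w_clamp"); g=im.max(2); m=np.zeros_like(g); m[165:210,290:355]=(g[165:210,290:355]<50)
c=max(cv2.findContours(m,cv2.RETR_EXTERNAL,cv2.CHAIN_APPROX_NONE)[0],key=cv2.contourArea); print("grip",cv2.minAreaRect(c),cv2.boundingRect(c))
# rack
im,p=load("w_rack"); h=cv2.cvtColor(im,cv2.COLOR_BGR2HSV)
print("hsv roof",h[100,325],h[100,262],h[150,390],"table",h[100,450],h[60,220],"shadow roof",h[170,325], "slot",h[120,288],h[120,362])
big=np.hstack([cv2.resize(im[35:215,230:420],None,fx=3,fy=3,interpolation=cv2.INTER_CUBIC)[:, :400*3]])
cv2.imwrite("pics/rackcrop.png",big)
im,p=load("w_clamp")
cv2.imwrite("pics/clampcrop.png",cv2.resize(im[15:235,230:405],None,fx=2.7,fy=2.7,interpolation=cv2.INTER_CUBIC))
E
```

```text
w_clamp (array([ 0.6058, -0.3172,  0.069 ]), np.float64(0.011860615184587751), (363.5, 68.5), 161.0)Traceback (most recent call last):
  File "<stdin>", line 10, in <module>
ValueError: max() iterable argument is empty
```

```bash
python3 - <<'E'
from h import *
im,p=load("w_clamp"); h=cv2.cvtColor(im,cv2.COLOR_BGR2HSV)
for q in [(359,71),(283,146),(358,144),(350,80),(275,150),(323,186),(310,190),(490-290,20)]: print(q,h[q[1],q[0]],im[q[1],q[0]])
im,p=load("w_rack"); h=cv2.cvtColor(im,cv2.COLOR_BGR2HSV)
for q in [(325,100),(262,100),(390,150),(450,100),(220,60),(325,170),(288,120),(362,120)]: print(q,h[q[1],q[0]])
cv2.imwrite("pics/rackcrop.png",cv2.resize(im[35:215,230:420],None,fx=3,fy=3,interpolation=cv2.INTER_CUBIC))
im,p=load("w_clamp")
cv2.imwrite("pics/clampcrop.png",cv2.resize(im[15:235,230:405],None,fx=2.7,fy=2.7,interpolation=cv2.INTER_CUBIC))
E
```

```text
(359, 71) [ 14 165 232] [ 82 153 232]
(283, 146) [ 13 153 221] [ 88 145 221]
(358, 144) [ 14 157 233] [ 90 157 233]
(350, 80) [ 11 151 142] [ 58  90 142]
(275, 150) [ 13 156 219] [ 85 142 219]
(323, 186) [10 39 59] [50 53 59]
(310, 190) [14 51 65] [52 58 65]
(200, 20) [ 15 142 205] [ 91 148 205]
(325, 100) [ 21 115 247]
(262, 100) [ 19 126 240]
(390, 150) [ 20 120 245]
(450, 100) [ 16 139 222]
(220, 60) [ 16 137 219]
(325, 170) [ 18 128 234]
(288, 120) [ 16 133 227]
(362, 120) [ 16 126 229]
```

View pics/rackcrop.png

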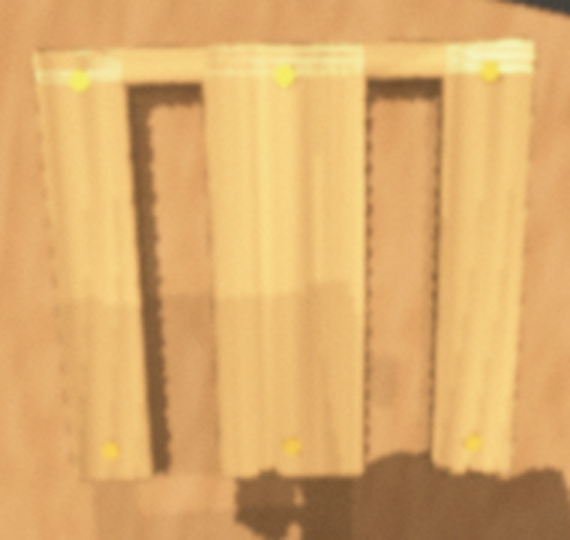

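View pics/clampcrop.png

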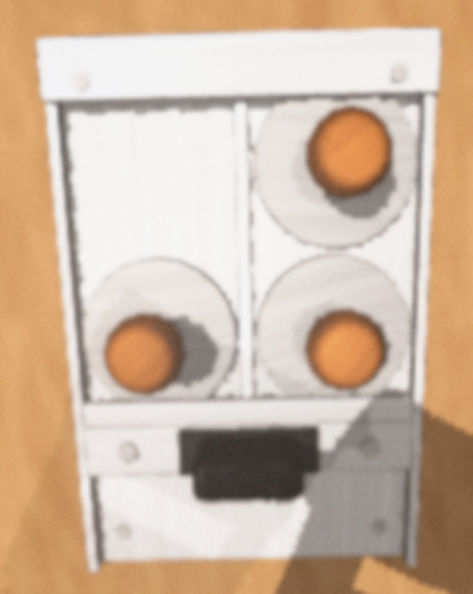

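```bash
python3 - <<'E'
from h import *
np.set_printoptions(precision=4,suppress=True)
im,p=load("w_rack")
px=np.array([(80,477),(153,475),(222,474),(363,473),(433,468),(511,470),(36,52),(533,40)])/3+[230,35]
w=ray(px,0.03,p)[:,:2]; print(w)
e=np.array([100,63,33,-33,-63,-100])/1000
# fit mouth line: mouth centre + y axis
A=np.c_[e,np.ones(6)]; s=np.linalg.lstsq(A,w[:6],rcond=None)[0]; print("yaxis",s[0],np.linalg.norm(s[0]),"yaw",np.arctan2(-s[0][0],s[0][1]),"mouth",s[1],"res",np.abs(A@s-w[:6]).max())
b=(w[6]+w[7])/2-s[1]; print("depth",np.linalg.norm(b),"yaw",np.arctan2(b[1],b[0]),"backwidth",np.linalg.norm(w[6]-w[7]))
im,p=load("w_clamp"); f=lambda q:np.array(q)/2.7+[230,15]
L=ray(f([(60,101),(425,93),(80,402),(418,396)]),.028,p)[:,:2]
for a,b in ((L[0],L[1]),(L[2],L[3])): d=a-b; print("lip yaw",np.arctan2(-d[0],d[1]),"mid",(a+b)/2,"w",np.linalg.norm(d))
print("lip distance", np.linalg.norm((L[0]+L[1]-L[2]-L[3])/2))
k=ray(f([(349,152),(143,353),(346,349)]),.069,p); d=ray(f([(335,172),(162,330),(333,325)]),.018,p)
print("knob",k,"disc",d)
g=ray(f([(248,450)]),.079,p); print("grip",g)
yaw=-0.135;o=(L[0]+L[1])/2
for q in list(k)+list(d)+[g[0],*np.c_[(L[2:4]),[0,0]]]: 
    v=q[:2]-o; print(v[0]*np.cos(yaw)+v[1]*np.sin(yaw)+.102,-v[0]*np.sin(yaw)+v[1]*np.cos(yaw))
E
```

```text
[[0.4708 0.297 ]
 [0.4783 0.2644]
 [0.4849 0.2337]
 [0.498  0.171 ]
 [0.5066 0.1404]
 [0.5127 0.1053]
 [0.6431 0.3368]
 [0.686  0.1452]]
yaxis [-0.2125  0.9645] 0.9876054789060271 yaw 0.21686605379694457 mouth [0.4919 0.202 ] res 0.0016890761436845758
depth 0.1770039802809065 yaw 0.22236657516625122 backwidth 0.19636232958782823
lip yaw -0.11666480820482406 mid [ 0.6355 -0.273 ] w 0.160922912578878
lip yaw -0.11817706670622534 mid [ 0.5009 -0.2572] w 0.16608254843646228
lip distance 0.1354749413203826
knob [[ 0.6036 -0.3124  0.069 ]
 [ 0.5355 -0.2163  0.069 ]
 [ 0.5254 -0.3031  0.069 ]] disc [[ 0.5993 -0.3111  0.018 ]
 [ 0.5386 -0.2194  0.018 ]
 [ 0.5297 -0.3027  0.018 ]]
grip [[ 0.4892 -0.2556  0.079 ]]
0.07573475750075734 -0.04329328948149505
-0.004666469674707838 0.042718565595792554
-0.0030651776503096 -0.044659581190605
0.07126136907668268 -0.04263254760479539
-0.0011765882073114659 0.04010816954744364
0.0011355186531853967 -0.043649779798280275
-0.04527806974289962 -0.0024410065366094885
-0.03485083201621174 0.0806419149717808
-0.03205696816936264 -0.0854171324178604
```

```bash
cat >> h.py <<'E'
CY=-0.117; CO=np.array([0.6355,-0.273])   # clamp yaw, fence-lip point (clamp x=.102)
RY=0.219; RO=np.array([0.492,0.202])      # rack yaw, mouth
def rot(a,v): return np.array([v[0]*np.cos(a)-v[1]*np.sin(a),v[0]*np.sin(a)+v[1]*np.cos(a)])
def cl(x,y): return CO+rot(CY,(x-.102,y))
def rk(x,y): return RO+rot(RY,(x,y))
def icl(q): return rot(-CY,np.array(q[:2])-CO)+[.102,0]
def irk(q): return rot(-RY,np.array(q[:2])-RO)
GC=down(-np.pi/2+CY); GR=down(-np.pi/2+RY)
E
python3 - <<'E'
from h import *
np.set_printoptions(precision=4,suppress=True)
im,p=load("w_clamp"); f=lambda q:np.array(q)/2.7+[230,15]
print("foot +x",icl(ray(f([(248,430)]),.029,p)[0]),"top -x",icl(ray(f([(248,498)]),.079,p)[0]), "top+x?",icl(ray(f([(248,473)]),.079,p)[0]))
t=cv2.imread("pics/top0.png"); tp=camera_params("top")
m=np.zeros(t.shape[:2],np.uint8); m[205:235,408:445]=(t.max(2)<70)[205:235,408:445]
c=max(cv2.findContours(m,cv2.RETR_EXTERNAL,2)[0],key=cv2.contourArea); x,y,w,h=cv2.boundingRect(c); print(x,y,w,h)
print("top view: -x edge",icl(ray([(x+w/2,y+h)],.079,tp)[0]),"+x edge",icl(ray([(x+w/2,y)],.079,tp)[0]))
# cross-check rack & knobs from top
print("mouth px in top pred",proj([[*rk(0,y),.03] for y in (.1,-.1)],tp))
print("knob px pred", proj([[*cl(*q),.069] for q in ((.0745,-.043),(-.0035,.043),(-.0035,-.043))],tp))
E
```

```text
foot +x [-0.0489  0.0007] top -x [-0.0674  0.0007] top+x? [-0.0558  0.0004]
414 216 25 10
top view: -x edge [-0.0791  0.0104] +x edge [-0.052   0.0123]
mouth px in top pred [[229.4101 226.2248]
 [298.9275 209.2313]]
knob px pred [[448.2564 172.7818]
 [415.651  197.6476]
 [446.5021 200.6187]]
```

```bash
python3 - <<'E'
from h import *
np.set_printoptions(precision=4,suppress=True)
P=lambda x,z:[*cl(x,0),z]
reach([0.5,-0.05,.27],down(-np.pi/2)); reach(P(-.059,.2),GC); grip(.085)
print(servo_line(P(-.059,.042),guard=10)); print(current_eef_pos(),current_ft_force())
grip(0.0); print("gap",current_finger_gap(),current_ft_force())
print(servo_line(P(-.059-.050,.042),velocity=.06), current_ft_force())
f0=current_ft_force()
print(servo_line(P(-.059-.062,.042),velocity=.03,guard=12),icl(current_eef_pos()),current_ft_force())
dwell(.3); grip(.085); servo_line([*icl and current_eef_pos()[:2],.2]); 
reach([*cl(-.04,0),.27],GC); dwell(.1)
im,p=snap("wrist","w_open"); cv2.imwrite("pics/w_open.png",cv2.resize(im[0:260,200:460],None,fx=2,fy=2)); print(current_t())
E
```

```text
File "<stdin>", line 10
    dwell(.3); grip(.085); servo_line([*icl and current_eef_pos()[:2],.2]); 
                                            ^^^
SyntaxError: invalid syntax
```

```bash
python3 - <<'E'
from h import *
np.set_printoptions(precision=4,suppress=True)
P=lambda x,z:[*cl(x,0),z]
reach([0.5,-0.05,.27],down(-np.pi/2)); reach(P(-.059,.2),GC); grip(.085)
print(servo_line(P(-.059,.042),guard=10)); print(current_eef_pos(),current_ft_force())
grip(0.0); print("gap",current_finger_gap(),current_ft_force())
print(servo_line(P(-.059-.050,.042),velocity=.06), current_ft_force())
print(servo_line(P(-.059-.062,.042),velocity=.03,guard=12),icl(current_eef_pos()),current_ft_force())
dwell(.3); grip(.085); q=current_eef_pos(); servo_line([q[0],q[1],.2])
reach([*cl(-.04,0),.27],GC); dwell(.1)
im,p=snap("wrist","w_open"); cv2.imwrite("pics/w_open.png",cv2.resize(im[0:260,200:460],None,fx=2,fy=2)); print(current_t())
E
```

```text
False
[ 0.4759 -0.2544  0.0427] [ 0.9328 -0.2862  0.4848]
gap 0.049547819492418786 [-0.0012  7.7221  9.118 ]
False [-1.6674  8.5484 10.8179]
True [-0.1126  0.0006] [3.7827 3.7586 2.7338]
11.6667
```

View pics/w_open.png

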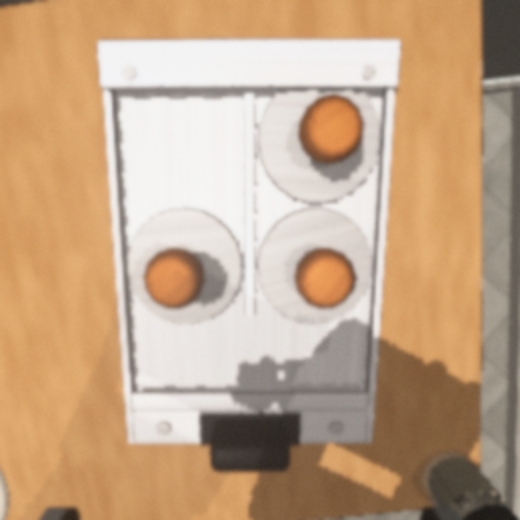

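```bash
cat >> h.py <<'E'
def knobs2(im,p,z=0.069,amin=200):
    h=cv2.cvtColor(im,cv2.COLOR_BGR2HSV).astype(int); b,g,r=[im[:,:,i].astype(int) for i in range(3)]
    m=((r-g>55)&(h[:,:,1]>120)&(r>110)&(h[:,:,0]<15)&(r*10>g*14)).astype(np.uint8)
    m=cv2.morphologyEx(m,cv2.MORPH_OPEN,np.ones((5,5)))
    out=[]
    for c in cv2.findContours(m,cv2.RETR_EXTERNAL,cv2.CHAIN_APPROX_NONE)[0]:
        if cv2.contourArea(c)>amin:
            (x,y),rr=cv2.minEnclosingCircle(c); w=ray([(x,y)],z,p)[0]; e=ray([(x+rr,y)],z,p)[0]
            out.append((w.round(4),round(float(np.linalg.norm(e-w)),4),(round(x),round(y)),cv2.contourArea(c)))
    return out
E
python3 - <<'E'
from h import *
np.set_printoptions(precision=4,suppress=True)
im,p=load("w_open"); f=lambda q:np.array(q)/2+[200,0]
print("fence lip",icl(ray(f([(250,89)]),.028,p)[0]),"jaw lip",icl(ray(f([(250,394)]),.028,p)[0]))
for k in knobs2(im,p): print(k,icl(k[0]))
print([icl(v) for v in ray(f([(333,130),(174,279),(325,279)]),.069,p)])
for k in knobs2(*load("w_clamp")): print(k,icl(k[0]))
E
```

```text
fence lip [0.101  0.0004] jaw lip [-0.0883  0.0004]
(array([ 0.5246, -0.303 ,  0.069 ]), 0.0142, (362, 140), 437.0) [-0.0046 -0.0427]
(array([ 0.535 , -0.2144,  0.069 ]), 0.0137, (285, 140), 399.5) [-0.0047  0.0465]
(array([ 0.6052, -0.3132,  0.069 ]), 0.0153, (366, 63), 565.5) [ 0.0766 -0.0435]
[array([ 0.0746, -0.044 ]), array([-0.0047,  0.0441]), array([-0.0047, -0.0428])]
(array([ 0.5344, -0.2138,  0.069 ]), 0.0136, (281, 147), 378.5) [-0.0053  0.047 ]
(array([ 0.5245, -0.3026,  0.069 ]), 0.0144, (358, 145), 429.5) [-0.0048 -0.0424]
(array([ 0.6048, -0.3133,  0.069 ]), 0.0151, (360, 70), 535.5) [ 0.0762 -0.0436]
```

```bash
cat >> h.py <<'E'
def pick(x,y,z=.047,draw=0,xe=None):
    "grip knob at clamp (x,y), optionally draw towards the jaw, lift"
    grip(.06); reach([*cl(x,y),.19],GC)
    print("down hit",servo_line([*cl(x,y),z],velocity=.12,guard=8)); grip(0.0)
    print("gap",round(current_finger_gap(),4),current_ft_force().round(1))
    if draw:
        print("draw hit",servo_line([*cl(x-draw,y),z+.001],velocity=.05,guard=20),current_ft_force().round(1)); x-=draw
    servo_line([*cl(x,y),z+.055],velocity=.08,guard=15)
    print("lifted",current_eef_pos().round(4),"gap",round(current_finger_gap(),4),current_ft_force().round(1))
def carry(ry,z=.102):
    "carry to in front of lane ry; low, between lid and shaker"
    servo_line([.5,-.1,z],down(-np.pi/2),velocity=.2); servo_line([.5,.04,z],GR,velocity=.2)
    servo_line([*rk(-.052,ry),z],velocity=.15)
    print("carried gap",round(current_finger_gap(),4),current_ft_force().round(1))
    print("down hit",servo_line([*rk(-.052,ry),.0425],velocity=.06,guard=6),current_eef_pos().round(4))
def insert(rx,ry):
    z=current_eef_pos()[2]
    h=servo_line([*rk(rx,ry),z],velocity=.06,guard=12)
    print("insert hit",h,irk(current_eef_pos()).round(4),current_ft_force().round(1),"gap",round(current_finger_gap(),4))
    return h
def release():
    grip(.06); q=current_eef_pos(); servo_line([q[0],q[1],.19],velocity=.2)
E
python3 - <<'E'
from h import *
pick(-.0045,.0437); carry(.048); dwell(.1)
im,p=snap("wrist","w_pre1"); cv2.imwrite("pics/w_pre1.png",im); 
t=grab_frame("scene"); cv2.imwrite("pics/s_pre1.png",t[:,:,::-1]); print(current_t())
cv2.imwrite("pics/pre1.png",np.vstack([im[0:280],cv2.resize(t[150:300,150:390,::-1],(640,400))])[:600])
E
```

```text
down hit False
gap 0.0316 [-0.9  1.4  6.2]
lifted [ 0.5346 -0.2171  0.1017] gap 0.0321 [-0.2 -0.  -1.6]
carried gap 0.0318 [ 0.5  0.7 -1.8]
down hit False [0.431  0.2376 0.0428]
19.5583
```

View pics/pre1.png

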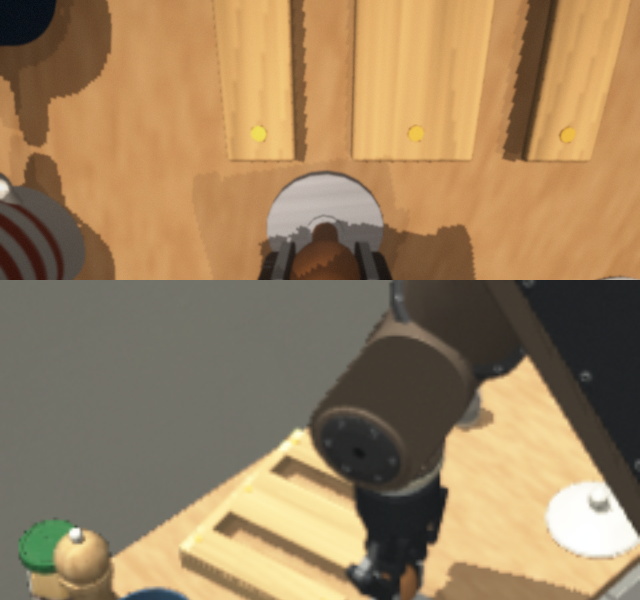

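The wrist view shows disc columns 267–383 centred on 325. The slot spans 296–352, centred on 324, so they are aligned. I'll insert this one, then pick the next.

```bash
python3 - <<'E'
from h import *
im,p=load("w_pre1"); print([irk(v).round(4) for v in ray([(296,159),(352,159),(473,159),(526,159)],.03,p)])
insert(.128,.048); release()
servo_line([.5,-.05,.2],down(-np.pi/2),velocity=.3)
reach([*cl(-.02,0),.27],GC); dwell(.1); im,p=snap("wrist","w_c2")
for k in knobs2(im,p): print(k,icl(k[0]))
t=grab_frame("top"); cv2.imwrite("pics/top2.png",t[:,:,::-1])
cv2.imwrite("pics/v2.png",np.hstack([cv2.resize(im[0:260,200:460],(390,390)),cv2.resize(t[130:290,150:315,::-1],(400,390))])); print(current_t())
E
```

```text
[array([-0.0008,  0.0636]), array([-0.0008,  0.0336]), array([-0.0006, -0.0316]), array([-0.0004, -0.061 ])]
insert hit False [0.1279 0.048 ] [ 0.3 -0.1 -1.9] gap 0.0315
(array([ 0.6041, -0.3137,  0.069 ]), 0.015, (367, 85), 521.5) [ 0.07556572 -0.04408717]
26.3583
```

View pics/v2.png

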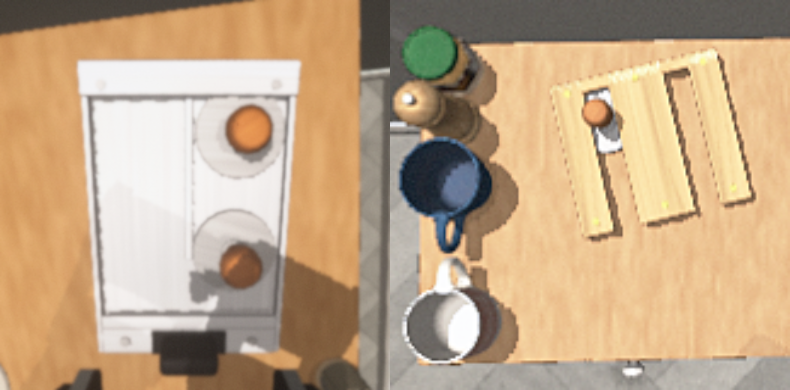

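The first stamp is at the back of the left lane. The near-right stamp has been knocked towards the jaw and its knob is now at raw (360,177), so I'll locate it again.

```bash
python3 - <<'E'
from h import *
im,p=load("w_c2"); f=lambda q:np.array(q)/1.5+[200,0]
h=cv2.cvtColor(im,cv2.COLOR_BGR2HSV); s=h[:,:,1].copy(); m=np.zeros_like(s); m[150:200,335:382]=(s>110)[150:200,335:382]
m=cv2.morphologyEx(m,cv2.MORPH_OPEN,np.ones((3,3)))
c=max(cv2.findContours(m,cv2.RETR_EXTERNAL,1)[0],key=cv2.contourArea); (x,y),r=cv2.minEnclosingCircle(c); print(x,y,r,cv2.contourArea(c))
k=icl(ray([(x,y)],.069,p)[0]); print("knob",k,"disc",icl(ray(f([(234,251)]),.018,p)[0]))
E
```

```text
360.3835754394531 177.7260284423828 13.459932327270508 505.5
knob [-0.02895725 -0.04081154] disc [-0.02781053 -0.04060086]
```

```bash
python3 - <<'E'
from h import *
pick(-.0287,-.0408); 
if current_finger_gap()>.02:
    carry(-.048)
    im,p=snap("wrist","w_pre2"); t=grab_frame("scene")
    insert(.128,-.048); print(current_eef_pos())
    dwell(.1); im,p=snap("wrist","w_in2"); cv2.imwrite("pics/w_in2.png",im)
print(current_t())
E
```

```text
down hit False
gap 0.032 [0.3 1.7 4.1]
lifted [ 0.5007 -0.2981  0.1017] gap 0.0315 [-0.   0.9 -2.6]
carried gap 0.0316 [ 0.4 -0.  -1.9]
down hit False [0.4519 0.1439 0.0428]
insert hit False [ 0.1279 -0.048 ] [-0.5 -0.2 -2. ] gap 0.0321
[0.62728366 0.18295435 0.04286107]
37.025
```

```bash
python3 - <<'E'
from h import *
release(); servo_line([.5,-.05,.2],down(-np.pi/2),velocity=.3)
reach([*cl(0,0),.27],GC); dwell(.1); im,p=snap("wrist","w_c3")
ks=knobs2(im,p)
for k in ks: print(k,icl(k[0]))
k=min(ks,key=lambda k:np.hypot(*(icl(k[0])-[.0755,-.0437])))
q=icl(k[0])
if np.hypot(*(q-[.0755,-.0437]))<.006:
    pick(.0745,-.0435,draw=.028)
    dwell(.1); im,p=snap("wrist","w_lift3")
    if current_finger_gap()>.02: carry(.048)
im,p=snap("wrist","w_pre3"); t=grab_frame("top")[:,:,::-1]
cv2.imwrite("pics/v3.png",np.vstack([im[0:300],cv2.resize(t[130:290,150:480],(640,300))])); print(current_t())
E
```

```text
(array([ 0.6029, -0.3138,  0.069 ]), 0.0147, (366, 105), 484.5) [ 0.07438559 -0.04432657]
down hit False
gap 0.0314 [-1.5  2.1  6.3]
draw hit False [-3.3  2.4  4.2]
lifted [ 0.5751 -0.3096  0.1017] gap 0.0317 [ 0.1 -0.8 -3. ]
carried gap 0.0319 [ 1.2  0.3 -1.7]
down hit False [0.431  0.2376 0.0428]
49.425
```

View pics/v3.png

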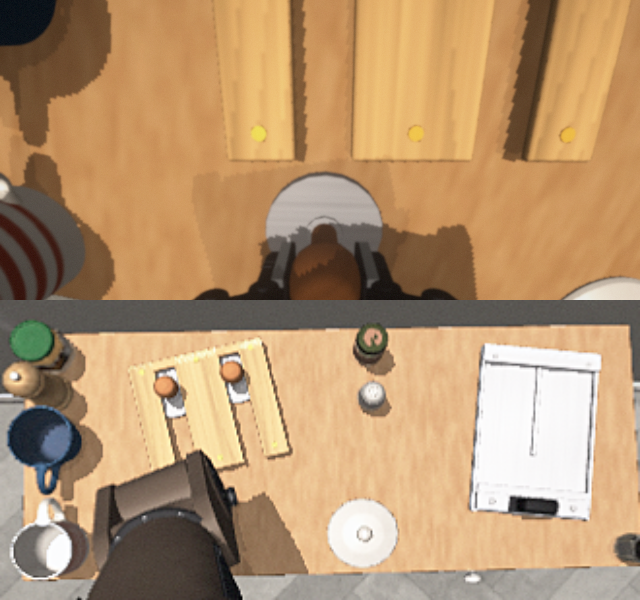

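The third stamp is aligned with the left slot, both inner stamps are in place and the clamp is empty. I'll insert it and shut the jaw.

```bash
python3 - <<'E'
from h import *
insert(.048,.048); release()
servo_line([.5,-.05,.2],down(-np.pi/2),velocity=.3)
P=lambda x,z:[*cl(x,0),z]
grip(.085); reach(P(-.113,.2),GC)
print(servo_line(P(-.113,.042),velocity=.12,guard=8)); grip(0.0); print("gap",current_finger_gap())
print(servo_line(P(-.113+.050,.042),velocity=.06,guard=30),icl(current_eef_pos()))
print(servo_line(P(-.050,.042),velocity=.03,guard=15),icl(current_eef_pos()),current_ft_force().round(1))
dwell(.2); grip(.085); q=current_eef_pos(); servo_line([q[0],q[1],.2])
reach(P(-.03,.27),GC); dwell(.1); im,p=snap("wrist","w_end1")
servo_line([.5,-.05,.25],down(-np.pi/2),velocity=.3); reach([*rk(.0,0),.27],GR); dwell(.1); im2,p2=snap("wrist","w_end2")
for k in knobs2(im2,p2,z=.063): print(k,irk(k[0]))
cv2.imwrite("pics/end.png",np.hstack([cv2.resize(im[0:260,200:460],(400,400)),cv2.resize(im2[0:260,200:460],(400,400))])); print(current_t())
E
```

```text
insert hit False [0.0478 0.048 ] [-0.5 -0.  -2.2] gap 0.0315
False
gap 0.04952566434853841
False [-0.06281562  0.00068364]
True [-0.05801489  0.00080656] [-4.3  0.5  6.8]
(array([0.5275, 0.2628, 0.063 ]), 0.0154, (279, 130), 474.0) [0.04786111 0.0516353 ]
(array([0.6308, 0.1829, 0.063 ]), 0.0159, (368, 51), 435.5) [ 0.13133524 -0.0487986 ]
(array([0.6091, 0.2805, 0.063 ]), 0.0155, (276, 51), 411.0) [0.1313575  0.05118464]
62.5
```

View pics/end.png

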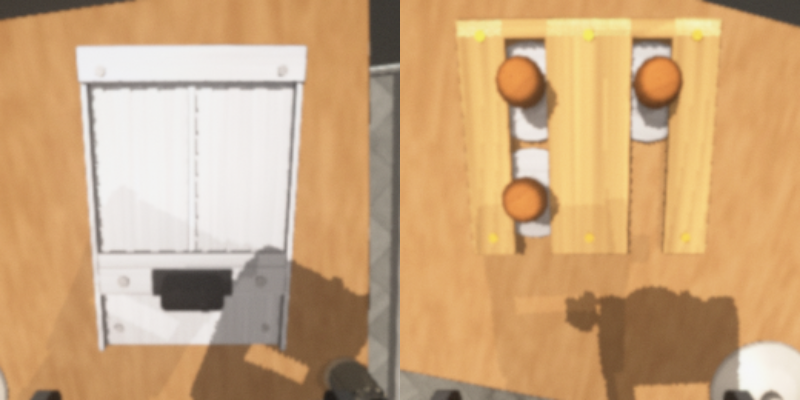

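```bash
python3 - <<'E'
from h import *
im,p=load("w_end1"); f=lambda q:np.array(q)/(400/260)+[200,0]
a,b=[icl(v) for v in ray(f([(192,86),(192,252)]),.028,p)]; print("lip gap",a[0]-b[0],"shut = .134")
set_joints([-1.301,0.491,1.559,0,1.092,-0.106]); dwell(.2)
a=cv2.imread("pics/top0.png"); b=grab_frame("top")[:,:,::-1].copy(); cv2.imwrite("pics/top_end.png",b)
for n,(x,y) in dict(lid=(337,254),shaker=(342,180),pepper=(341,153),mug=(172,262)).items():
    t=a[y-12:y+12,x-12:x+12]; r=cv2.matchTemplate(b[y-25:y+25,x-25:x+25],t,cv2.TM_CCOEFF_NORMED); print(n,cv2.minMaxLoc(r)[1],np.array(cv2.minMaxLoc(r)[3])-13)
E
```

```text
lip gap 0.13066868873603826 shut = .134
lid 0.9973146915435791 [0 0]
shaker 0.9951382279396057 [0 0]
pepper 0.9978497624397278 [0 0]
mug 0.9991660714149475 [0 0]
```

```bash
python3 -c "
from h import *
print(current_ft_force(),current_t()); close_job()"
```

```text
[ 0.51561285  0.63775641 -0.19411722] 65.6583
the job is handed in; nothing more can be done
```

I opened the clamp jaw fully and moved all three stamps that were in it into the rack. Then I shut the jaw and handed the job in at about 66 s. One stamp in the near row was knocked about 25 mm towards the jaw partway through; I found it again in the images before gripping it.

**Stamps:** All three stand upright under the roof with their necks in the slots. Their measured rack positions (x, y) are about (131, +51), (48, +52) and (131, −49) mm, all within the limits. The left-lane y readings are 3–4 mm off the +48 mm I placed them at, probably because the knob outlines were partly in shadow.

**Jaw:** Open, the gap between the two lips measured 189 mm, as expected for fully open. Shut, the jaw ran into its stop and the gap read about 131 mm against the expected 134 mm. That difference is within how well I can read the edge in the picture.

**Other things:** The lid, shaker, pepper jar and mug did not move (zero-pixel shift in the top view). The robot was back at its start pose, clear of everything, when I handed in.

No check failed. I saw no grip slackening, and no guard stopped a stamp move early.

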